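# Tip the reading light out of its bedside tube

## Task

The orange reading light lies inside the blue-tabbed clear tube. Press the blue tab down so the tube tips and the light slides out to the lip, then grip its exposed end, draw it out of the tube and lay it gently flat in the dark wooden tray. Leave the grey-tabbed tube with the denture brush as it is.

Things in the scene. Friction and masses are not known exactly. Their poses are not given: they have to be found in the camera images.
- blue_tab (a point): Mid-top of the blue thumb tab (33 x 32 mm) at the mouth of a clear tube, 38 mm outside, 30 inside. x: along the tube to its closed end; z: tab's upward normal. Level pivot at x 122, z 28 mm of this frame, 125 mm above the table. Pressed down (1 N), the tab tips the mouth down, stop at 25 degrees; stays as left. Tube mouth at x = 79 mm, lip at x = 19 mm, between them two wires; wires and lip under 12 mm wide, open above.
- light: Orange pen light, 120 mm long, 16 mm diameter, about 40 g, origin at its centre, x axis away from its white lens end. Starts level in the blue-tabbed tube, lens end 3 to 7 mm inside the mouth. Slides beyond 16 degrees of tilt until 60 mm stick out over the wires, stopped by the lip, 6.5 mm above its underside: once gripped, raise it 9 mm square to the tube, then draw it 75 mm along the tube.
- tray: Dark wooden open tray standing fixed on the table, 210 mm (its x) x 140 mm (its y) outside, 18 mm high, walls and floor 5 mm thick. Origin at the centre of its underside.
- grey_tab (a point): Mid-top of the grey thumb tab of a second, like tube and stand with grey parts, holding a grey denture brush; same sizes and axes as the blue one. Not to be tipped.

How it is judged:
By the outcome, as a careful person would: the job done as asked, in the order asked, and still so for the second after the job is handed in, with the robot touching nothing.
It also fails if it takes over 51 s, if anything falls off the work surface, if the arm or the gripper's body presses on something with over 40 N, if the wrist force passes 120 N, or if a joint passes its speed limit or range.

## Robot

A 6-joint arm with a two-finger parallel gripper is mounted at the origin on the work surface. World frame = base frame: x ahead of the robot, y to its left, z up, the work surface at z = 0. Lengths are in m, angles in rad, forces in N, time in s.
With the tool pointing down it reaches from about 0.425 to 0.95 m from the base axis. Payload 3.5 kg.
Tool frame: the origin (TCP) lies between the finger pads; the fingertips stand nose_length ahead of it and the grasp point (between the pads) lies 3 mm ahead of it (nose_length is the distance from the TCP to the fingertips, in m); x points along the fingers, z is the direction in which the jaws open and shut, and the axes are right-handed (so a half turn about x gives the same grasp; the last joint's range is limited). The gripper opens to 85 mm and grips with 20 to 120 N. Pads are 22 mm wide; open, the fingers measure 114 mm over their backs; the gripper's body (76 mm by 85 mm) begins 54 mm behind the grasp point. The pads swing forward as they close: fully open they stand 13 mm farther back than shut.
Start: joints at [-0.15, 0.286, 1.577, -0, 1.279, -0.15], TCP at [0.675, 0, 0.253] pointing down, gripper open.
Joint ranges: [-2.77, 2.77], [-0.9, 2.22], [0.21, 2.48], [-1.53, 4.67], [0.24, 2.81], [-2.84, 2.84]. Speed limits (rad/s): [2.79, 2.79, 3.14, 3.14, 3.14, 3.14].

## Interface

Orientations are given as a unit quaternion [x, y, z, w].
In Python, from plant import * gives the robot as it stands.
- The arm moves only by the shell command python3 -m handwheel 'ROWS' [FORCE]. ROWS is JSON, a list of rows, each an object of numbers: "dx", "dy", "dz": the shift along the tool's x, y, z in m; "rx", "ry", "rz": the turn, a rotation vector about the tool's x, y, z in rad; "fingers": the gripper command: -1 is fully open, 1 is shut, values between are in proportion. In form: [{"dx": .., "dy": .., "dz": .., "rx": .., "ry": .., "rz": .., "fingers": ..}, ...]. A call has 1 to 12 rows; each row shifts and turns the commanded pose from where the row before left it, along the tool's axes as they then stand; what a row does not reach is not made up. A row lasts 1/8 s, in which the tool goes at most 62.5 mm and 10.7 degrees, less where a joint would pass 70% of its speed; a pose out of reach is approached as far as the arm can. A call is refused whole if a number of a shift passes 0.0625 or a number of a turn 0.188, either way. A call with a gripper value outside its range is refused whole. The fingers move at their own pace and stop on an object; FORCE is the grip in N (left out, the last holds). Time passes only in rows, so rows that do not move let the fingers close. It gives the time, the measured TCP pose, the force and the opening at its end, in the units of the state.
- get_state(): the state, without advancing time (a new reading comes with each control period).
- read_camera(name): name is "scene" or "side" or "wrist"; returns a dict with "img" (420x560x3 uint8, red, green, blue), "depth" (420x560 float32, m along the optical axis (not along the pixel's ray), 0 where there is no reading), "fx", "fy", "cx", "cy" (pixels), "world_from_camera" (4x4, takes a point from camera to world coordinates); the wrist camera has in their place "hand_eye" (4x4, takes a point from camera to tool coordinates, whose origin is the TCP and whose axes are the tool frame's). Camera axes: x right, y up, looking along -z (the intrinsics and any distortion apply to the point x, -y, -z); pixel columns grow to the right and rows downward; lengths in m; the calibration is good to about 2 mm. A picture is of the moment at which its call begins: read the wrist's pose just before it.
- sign_off(): hands the job in, once; it reports no verdict.
Trained networks look in a picture, given as the dict that the camera call returned (one of the last four; its "shot" number tells which), for a name from the list of things; names that differ only in an ending like _2 or _b are one class to them, and where a whole thing is asked for, a point or a joint stands for the part that bears it (a point fixed in the world has none). Each returns a list of dicts, best first, with "score" (0 to 1); they miss things now and then, are a little off and sometimes report something else, mostly with a low value. They report only what shows in the picture. A call takes as long as a camera call.
- cut_out(picture, label): "region" (420x560 bool, what is visible of it) and "bbox" ([left, top, width, height] in pixels, round what is visible of it).
The state is a dict: "time": time; "qpos": joint angles; "dq": joint speeds; "joint_efforts": joint torques, N m; "eef_pos": TCP position; "tcp_rot": TCP orientation; "contact_force": force on the tool from outside, world axes, zero at the start; "wrist_torque": the same for the moment, N m; "opening": opening from 0.0 (shut) to 1.0 (fully open).
Only numpy, scipy, OpenCV 4.12 (cv2) and the standard library are available. Lean on these libraries where they do the work, as an engineer would, in place of code of your own. Each camera call takes 0.05 s, during which the arm holds its last target. There are 200 camera calls.

## Working session

There is one attempt and no reset: what is moved stays moved. The work goes in short steps, Python scripts to look and compute and a shell command to move; the robot and the scene stay as the last step left them, time stands still between calls to the robot, and variables do not carry over. Pictures are saved under pics/ and viewed, about 8 in all and at most 12, crops included, and the job is handed in when it is done.

```bash
ls; mkdir -p pics; cat > h.py <<'E'
from plant import *
import numpy as np, cv2
from scipy.spatial.transform import Rotation as R
def pts(p,mask,T=None):
    T=np.array(p["world_from_camera"]) if T is None else T
    v,u=np.nonzero(mask&(p["depth"]>0)); d=p["depth"][v,u]
    c=np.c_[(u-p["cx"])/p["fx"]*d,-(v-p["cy"])/p["fy"]*d,-d]
    return c@T[:3,:3].T+T[:3,3]
def save(p,n): cv2.imwrite(f"pics/{n}.png",p["img"][:,:,::-1])
E
python3 - <<'E'
from h import *
s=get_state();print(s)
P={n:read_camera(n) for n in("scene","side","wrist")}
for n,p in P.items():
    print(n,[k for k in p if k not in("img","depth")],p["fx"],p["cx"],p["cy"])
    T=None
    if n=="wrist":
        M=np.eye(4);M[:3,:3]=R.from_quat(s["tcp_rot"]).as_matrix();M[:3,3]=s["eef_pos"];T=M@np.array(p["hand_eye"])
    for l in("blue_tab","light","tray","grey_tab"):
        for r in cut_out(p,l)[:2]:
            q=pts(p,r["region"],T)
            print(l,round(r["score"],2),r["bbox"],len(q),np.median(q,0).round(3) if len(q) else"",q.min(0).round(3) if len(q) else"",q.max(0).round(3) if len(q) else "")
cv2.imwrite("pics/a.png",cv2.resize(np.hstack([P["scene"]["img"],P["side"]["img"]]),(800,300))[:,:,::-1])
save(P["scene"],"scene0");save(P["side"],"side0")
E
```

```text
pics
{'time': 0.0, 'qpos': array([-1.49999721e-01,  2.87194586e-01,  1.57813126e+00,  2.29857345e-05,
        1.27859053e+00, -1.49967268e-01]), 'dq': array([ 1.42640094e-03, -5.20539693e-06, -9.81618334e-04,  2.31745422e-03,
       -5.82868798e-04,  4.38283075e-04]), 'joint_efforts': array([-1.79628755e-04, -4.05981302e+01, -2.92628127e+01, -1.54224781e-04,
        5.81841552e-03,  3.74769741e-06]), 'eef_pos': array([6.74416092e-01, 1.23090071e-04, 2.51952588e-01]), 'tcp_rot': array([1.44275241e-04, 7.07917481e-01, 1.16627761e-04, 7.06295127e-01]), 'contact_force': array([ 0.15988062, -0.80841894, -0.43286591]), 'wrist_torque': array([ 0.06599253, -0.01301799,  0.04331564]), 'opening': 0.9999505717420334}
scene ['fx', 'fy', 'cx', 'cy', 'world_from_camera', 'shot'] 429.7778489420499 280.76034199583194 212.94026872232482
blue_tab 0.82 [131.6, 290.2, 99.7, 129.0] 3520 [ 0.723 -0.176  0.141] [ 0.504 -0.199 -0.003] [ 0.797 -0.145  0.151]
tray 0.89 [295.1, 134.2, 98.8, 80.8] 4756 [0.527 0.322 0.007] [ 0.401  0.232 -0.002] [0.638 0.428 0.023]
grey_tab 0.86 [242.8, 207.5, 118.0, 80.6] 1646 
[... 249 characters left out ...]
 0.559 -0.201 -0.002] [ 0.872 -0.091  0.149]
light 0.59 [407.5, 253.7, 10.0, 11.6] 102 [ 0.661 -0.179  0.121] [ 0.656 -0.192  0.109] [ 0.681 -0.166  0.14 ]
tray 0.78 [150.1, 180.1, 99.6, 70.5] 3550 [0.511 0.315 0.005] [ 0.399  0.219 -0.002] [0.637 0.425 0.021]
grey_tab 0.57 [264.6, 166.5, 81.8, 72.5] 1290 [0.661 0.075 0.131] [ 0.529 -0.013 -0.005] [0.868 0.243 0.247]
wrist ['fx', 'fy', 'cx', 'cy', 'hand_eye', 'shot'] 292.81189908395237 284.13876596026944 209.62645164553845
blue_tab 0.72 [184.5, 332.0, 188.1, 35.1] 1279 [ 0.597 -0.161  0.108] [ 0.557 -0.285 -0.001] [0.766 0.01  0.304]
grey_tab 0.65 [125.5, 61.8, 282.8, 84.3] 11238 [0.682 0.086 0.141] [ 0.498  0.053 -0.002] [0.8   0.141 0.15 ]
```

View pics/scene0.png

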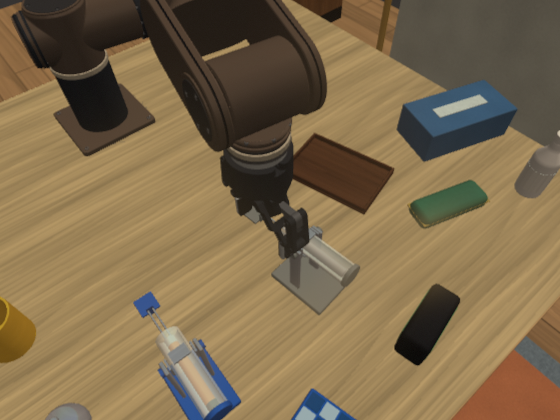

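View pics/side0.png

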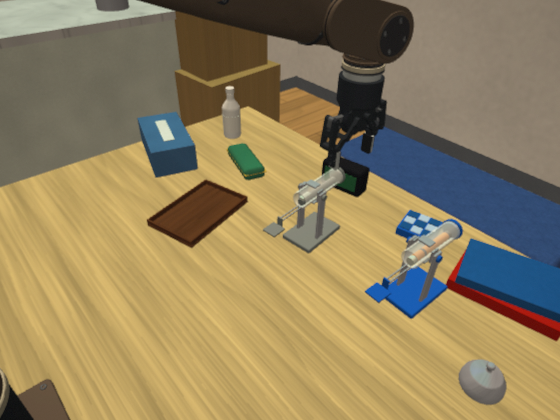

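The scene view shows the blue tab at about (147,304), with its tube running to (215,400), and the tray at (340,172). The side view shows the blue tab at (378,292) and the tray at (198,210). Next I'll measure these.

```bash
python3 - <<'E'
from h import *
for n in("scene","side"):
    p=read_camera(n)
    hsv=cv2.cvtColor(p["img"],cv2.COLOR_RGB2HSV)
    blue=(hsv[...,0]>105)&(hsv[...,0]<125)&(hsv[...,1]>150)
    box=np.zeros_like(blue)
    (u0,v0,u1,v1)=(130,288,162,322) if n=="scene" else (362,280,392,302)
    box[v0:v1,u0:u1]=1
    q=pts(p,blue&box); q=q[(q[:,2]>.06)&(q[:,2]<.12)]
    print(n,"tab",len(q),np.mean(q,0).round(4),q.min(0).round(3),q.max(0).round(3))
    rect=cv2.minAreaRect((q[:,:2]*1000).astype(np.float32));print(rect)
    for l in("blue_tab","grey_tab"):
        r=cut_out(p,l)[0];q=pts(p,r["region"])
        q=q[(q[:,2]>.125)&(q[:,2]<.155)]
        print(l,len(q)); rect=cv2.minAreaRect((q[:,:2]*1000).astype(np.float32));print(" tube",rect,q[:,2].max())
        m=q[:,:2].mean(0);u,s,vt=np.linalg.svd(q[:,:2]-m);print(" mean",m.round(4),"dir",np.degrees(np.arctan2(vt[0,1],vt[0,0])))
    r=cut_out(p,"tray")[0];q=pts(p,r["region"]);t=q[q[:,2]>.013]
    print("tray",cv2.minAreaRect((t[:,:2]*1000).astype(np.float32)), np.median(q[:,2]))
    r=cut_out(p,"light");print([(x["score"],x["bbox"]) for x in r])
E
```

```text
scene tab 261 [ 0.5783 -0.1723  0.099 ] [ 0.564 -0.187  0.095] [ 0.596 -0.158  0.118]
((580.213134765625, -172.40806579589844), (28.737913131713867, 32.592132568359375), 88.6314468383789)
blue_tab 2955
 tube ((727.2831420898438, -175.64952087402344), (42.75790023803711, 139.1693572998047), 89.35530853271484) 0.1517227678420111
 mean [ 0.7324 -0.1763] dir -0.930175730125772
grey_tab 1354
 tube ((698.5598754882812, 88.59686279296875), (136.18507385253906, 46.55937576293945), 1.7222838401794434) 0.14986878725091135
 mean [0.7204 0.0873] dir 4.641268467232609
tray ((554.727783203125, 191.1517333984375), (210.56259155273438, 406.9253234863281), 15.879966735839844) 0.006881508946963544
[]
side tab 310 [ 0.5797 -0.1765  0.0985] [ 0.561 -0.192  0.093] [ 0.596 -0.16   0.117]
((578.7786865234375, -175.9717559814453), (31.648202896118164, 35.52412033081055), 88.03752136230469)
blue_tab 1138
 tube ((726.913330078125, -179.23507690429688), (142.78123474121094, 47.4337158203125), 0.9625346064567566) 0.1499139396317859
 mean [ 0.72  -0.185] dir 176.8811000920449
grey_tab 781
 tube ((694.694580078125, 85.45794677734375), (140.75341796875, 53.34735107421875), 5.209205627441406) 0.1491291155184482
 mean [0.6879 0.0779] dir -175.33456904087555
tray ((518.644775390625, 315.1654357910156), (212.97174072265625, 143.166259765625), 15.703903198242188) 0.005300314950817175
[]
```

```bash
python3 - <<'E'
import plant
from h import *
print(dir(plant)); print(getattr(plant,"nose_length",None))
print(np.round(read_camera("wrist")["hand_eye"],3))
E
python3 -m handwheel '[{"dy":-0.059,"dz":-0.025,"fingers":-1},{"dy":-0.058,"dz":-0.025,"fingers":-1},{"dy":-0.058,"dz":-0.025,"fingers":-1},{"rx":0.1745,"fingers":1},{"rx":0.1745,"fingers":1},{"rx":0.1745,"fingers":1},{"rx":0.1745,"fingers":1},{"rx":0.1745,"fingers":1},{"rx":0.1745,"fingers":1},{"rx":0.1745,"fingers":1},{"rx":0.1745,"fingers":1},{"rx":0.1745,"fingers":1}]' 40
python3 - <<'E'
from h import *
s=get_state();print(s["qpos"].round(2))
p=read_camera("wrist");save(p,"w1")
M=np.eye(4);M[:3,:3]=R.from_quat(s["tcp_rot"]).as_matrix();M[:3,3]=s["eef_pos"];T=M@np.array(p["hand_eye"])
hsv=cv2.cvtColor(p["img"],cv2.COLOR_RGB2HSV)
blue=(hsv[...,0]>105)&(hsv[...,0]<125)&(hsv[...,1]>150)
n,lab,st,c=cv2.connectedComponentsWithStats(blue.astype(np.uint8))
for i in range(1,n):
    if st[i,4]>60:
        q=pts(p,lab==i,T)
        if len(q): print(st[i],q.mean(0).round(4),q[:,2].min().round(3),q[:,2].max().round(3),cv2.minAreaRect((q[:,:2]*1000).astype(np.float32)))
E
```

```text
['Unreachable', '__builtins__', '__cached__', '__doc__', '__file__', '__loader__', '__name__', '__package__', '__spec__', 'cut_out', 'get_state', 'nose_length', 'read_camera', 'sign_off']
0.022
[[ 0.     0.29  -0.957 -0.121]
 [-0.     0.957  0.29   0.074]
 [ 1.     0.     0.     0.   ]
 [ 0.     0.     0.     1.   ]]
[-0.15  0.29  1.58  0.    1.28 -0.15]
[402 199  71  73 567] [ 0.856  -0.056   0.0168] 0.007 0.025 ((878.5289916992188, -70.14140319824219), (82.67386627197266, 82.903076171875), 14.65068244934082)
[429 208  25  60 120] [ 0.8712 -0.0605  0.0226] 0.021 0.026 ((877.6434326171875, -70.67057800292969), (31.1478328704834, 78.70707702636719), 9.236281394958496)
[448 222  11  41  67] [ 0.8949 -0.0753  0.0228] 0.02 0.025 ((893.792724609375, -77.71802520751953), (13.610848426818848, 58.26472473144531), 10.6710786819458)
[268 277  83  49 438] [ 0.706  -0.1675  0.0112] 0.006 0.014 ((709.7844848632812, -173.98712158203125), (77.59207153320312, 115.908203125), 88.54667663574219)
[185 333  31  28 153] [ 0.5973 -0.1326  0.1413] 0.095 0.314 ((604.6674194335938, -82.22257232666016), (218.74090576171875, 36.50271987915039), 73.6204605102539)
[304 337  11  12 103] [ 0.7005 -0.1415  0.1276] 0.121 0.133 ((700.52392578125, -142.6829376220703), (10.6663236618042, 6.468080997467041), 0.9332749247550964)$[0]: bad value
```

View pics/w1.png

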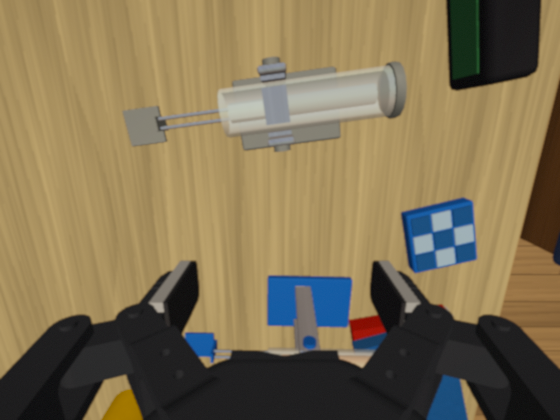

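The view shows the blue tab at (200,345) and the grey tube at the top. The row was refused, so rows seem to need every field. I'll resend it in full.

```bash
python3 -m handwheel '[{"dx":0,"dy":-0.059,"dz":-0.025,"rx":0,"ry":0,"rz":0,"fingers":-1},{"dx":0,"dy":-0.058,"dz":-0.025,"rx":0,"ry":0,"rz":0,"fingers":-1},{"dx":0,"dy":-0.058,"dz":-0.025,"rx":0,"ry":0,"rz":0,"fingers":1},{"dx":0,"dy":0,"dz":0,"rx":-0.1745,"ry":0,"rz":0,"fingers":1},{"dx":0,"dy":0,"dz":0,"rx":-0.1745,"ry":0,"rz":0,"fingers":1},{"dx":0,"dy":0,"dz":0,"rx":-0.1745,"ry":0,"rz":0,"fingers":1},{"dx":0,"dy":0,"dz":0,"rx":-0.1745,"ry":0,"rz":0,"fingers":1},{"dx":0,"dy":0,"dz":0,"rx":-0.1745,"ry":0,"rz":0,"fingers":1},{"dx":0,"dy":0,"dz":0,"rx":-0.1745,"ry":0,"rz":0,"fingers":1},{"dx":0,"dy":0,"dz":0,"rx":-0.1745,"ry":0,"rz":0,"fingers":1},{"dx":0,"dy":0,"dz":0,"rx":-0.1745,"ry":0,"rz":0,"fingers":1},{"dx":0,"dy":0,"dz":0,"rx":-0.1745,"ry":0,"rz":0,"fingers":1}]' 40
python3 - <<'E'
from h import *
s=get_state();print(s["qpos"].round(2))
p=read_camera("wrist");save(p,"w1b")
M=np.eye(4);M[:3,:3]=R.from_quat(s["tcp_rot"]).as_matrix();M[:3,3]=s["eef_pos"];T=M@np.array(p["hand_eye"])
hsv=cv2.cvtColor(p["img"],cv2.COLOR_RGB2HSV)
blue=(hsv[...,0]>105)&(hsv[...,0]<125)&(hsv[...,1]>150)
n,lab,st,c=cv2.connectedComponentsWithStats(blue.astype(np.uint8))
for i in range(1,n):
    if st[i,4]>60:
        q=pts(p,lab==i,T)
        if len(q): print(st[i],q.mean(0).round(4),q[:,2].min().round(3),q[:,2].max().round(3),cv2.minAreaRect((q[:,:2]*1000).astype(np.float32)))
E
```

```text
time: 2.85
eef_pos: [0.6011, -0.1723, 0.2534]
tcp_rot: [0.501, -0.499, -0.501, -0.499]
contact_force: [0.3, -0.4, 0.3]
opening: -0.001
[-0.44  0.18  1.7  -0.    1.26 -2.02]
[273 165  26  35 109] [ 0.5904 -0.1693  0.1038] 0.095 0.117 ((585.6467895507812, -164.80599975585938), (16.81593894958496, 34.659568786621094), 46.66532516479492)
[253 218  23  53 195] [ 0.6789 -0.2012  0.0225] 0.009 0.24 ((658.8853149414062, -197.8956298828125), (29.730710983276367, 131.92356872558594), 87.14997863769531)
[280 219   4  31  67] [ 0.6697 -0.1749  0.0157] 0.011 0.237 ((640.6157836914062, -175.0893096923828), (101.45112609863281, 4.020033359527588), 0.0673709511756897)
[288 219  23  41 140] [ 0.6726 -0.1516  0.0203] 0.009 0.241 ((650.179443359375, -151.44888305664062), (28.830171585083008, 112.40314483642578), 88.9572982788086)
```

View pics/w1b.png

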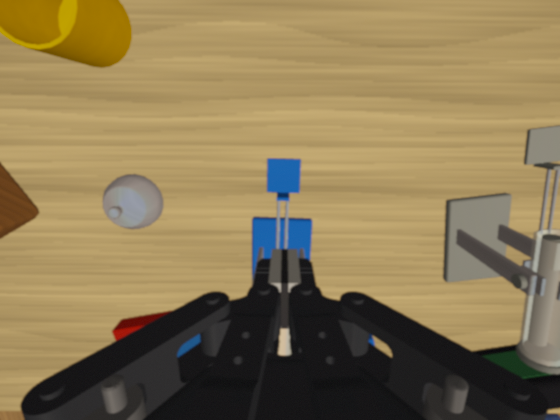

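The wrist view shows the tab at (283,175), laterally in line with the fingers, and the wires at (282,220). Now I'll move to just above the tab.

```bash
python3 -m handwheel '[{"dx":0.04,"dy":0.0236,"dz":-0.0005,"rx":0.022,"ry":0,"rz":0,"fingers":1},{"dx":0.045,"dy":0,"dz":0,"rx":0,"ry":0,"rz":0,"fingers":1},{"dx":0.035,"dy":0,"dz":0,"rx":0,"ry":0,"rz":0,"fingers":1},{"dx":0,"dy":0,"dz":0,"rx":0,"ry":0,"rz":0,"fingers":1},{"dx":0,"dy":0,"dz":0,"rx":0,"ry":0,"rz":0,"fingers":1}]' 40
python3 - <<'E'
from h import *
print(get_state()["eef_pos"].round(4))
p=read_camera("side");a=cv2.resize(p["img"][200:320,340:500],(640,480))
cv2.imwrite("pics/s2.png",a[:,:,::-1])
E
```

```text
time: 3.52
eef_pos: [0.5785, -0.1733, 0.135]
tcp_rot: [-0.495, 0.505, 0.493, 0.506]
contact_force: [0.1, -0.0, 0.1]
opening: 0.001
[ 0.5785 -0.1733  0.135 ]
```

View pics/s2.png

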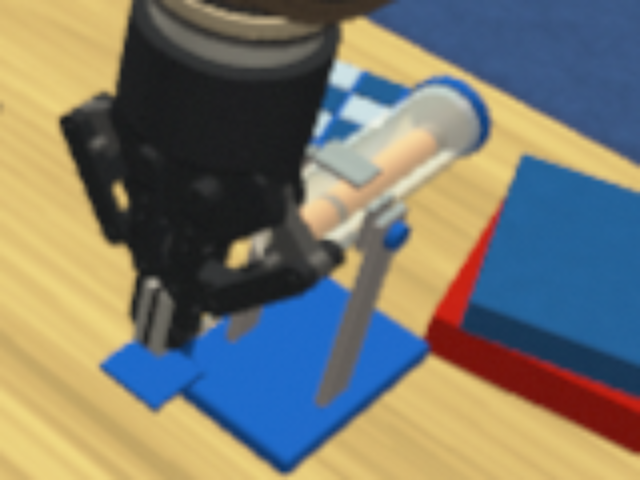

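The fingertips hang over the tab, which is at (150,375) in the crop. Now I'll press along the arc.

```bash
python3 -m handwheel '[{"dx":0.014,"dy":0.001,"dz":0,"rx":0,"ry":0,"rz":0,"fingers":1},{"dx":0.0054,"dy":-0.0004,"dz":0,"rx":0,"ry":0,"rz":-0.0436,"fingers":1},{"dx":0.0054,"dy":-0.0004,"dz":0,"rx":0,"ry":0,"rz":-0.0436,"fingers":1},{"dx":0.0054,"dy":-0.0004,"dz":0,"rx":0,"ry":0,"rz":-0.0436,"fingers":1},{"dx":0.0054,"dy":-0.0004,"dz":0,"rx":0,"ry":0,"rz":-0.0436,"fingers":1},{"dx":0.0054,"dy":-0.0004,"dz":0,"rx":0,"ry":0,"rz":-0.0436,"fingers":1}]' 40
python3 -m handwheel '[{"dx":0.0054,"dy":-0.0004,"dz":0,"rx":0,"ry":0,"rz":-0.0436,"fingers":1},{"dx":0.0054,"dy":-0.0004,"dz":0,"rx":0,"ry":0,"rz":-0.0436,"fingers":1},{"dx":0.0054,"dy":-0.0004,"dz":0,"rx":0,"ry":0,"rz":-0.0436,"fingers":1},{"dx":0.0054,"dy":-0.0004,"dz":0,"rx":0,"ry":0,"rz":-0.0436,"fingers":1},{"dx":0,"dy":0,"dz":0,"rx":0,"ry":0,"rz":0,"fingers":1},{"dx":0,"dy":0,"dz":0,"rx":0,"ry":0,"rz":0,"fingers":1}]' 40
python3 - <<'E'
from h import *
s=get_state();print(s["eef_pos"].round(4),s["qpos"].round(2),s["contact_force"].round(2), R.from_quat(s["tcp_rot"]).as_matrix().round(3))
p=read_camera("side");a=cv2.resize(p["img"][200:320,340:500],(640,480))
cv2.imwrite("pics/s3.png",a[:,:,::-1])
E
```

```text
time: 4.32
eef_pos: [0.5814, -0.1732, 0.0933]
tcp_rot: [-0.547, 0.448, 0.435, 0.557]
contact_force: [-0.2, 1.0, 1.4]
opening: 0.0
time: 5.08
eef_pos: [0.5887, -0.1732, 0.0728]
tcp_rot: [-0.584, 0.4, 0.386, 0.592]
contact_force: [0.5, -0.2, -0.2]
opening: -0.002
[ 0.5887 -0.1732  0.0728] [-0.52  0.23  2.05  0.36  0.54 -2.35] [ 0.49 -0.18 -0.16] [[ 0.382 -0.924  0.022]
 [-0.009  0.02   1.   ]
 [-0.924 -0.382 -0.   ]]
```

View pics/s3.png

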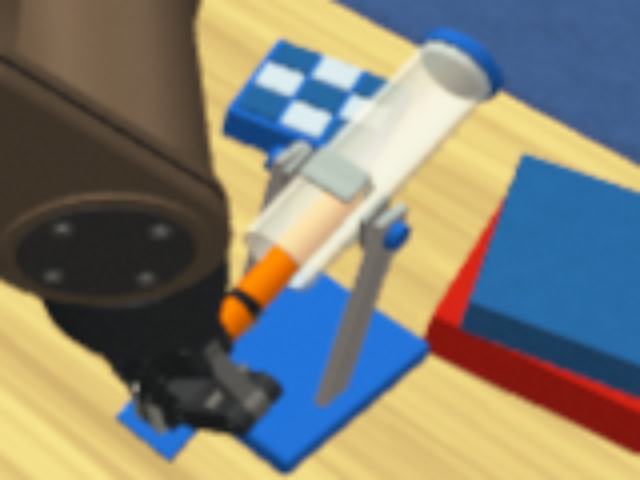

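The light has slid out over the wires and is visible at (255,300) in the crop. I'll retract, open the gripper and measure its exposed end.

```bash
python3 -m handwheel '[{"dx":-0.04,"dy":0,"dz":0,"rx":0,"ry":0,"rz":0,"fingers":1},{"dx":-0.05,"dy":0,"dz":0,"rx":0,"ry":0,"rz":0,"fingers":-1},{"dx":-0.02,"dy":0,"dz":0,"rx":0,"ry":0,"rz":0,"fingers":-1},{"dx":0,"dy":0,"dz":0,"rx":0,"ry":0,"rz":0,"fingers":-1},{"dx":0,"dy":0,"dz":0,"rx":0,"ry":0,"rz":0,"fingers":-1},{"dx":0,"dy":0,"dz":0,"rx":0,"ry":0,"rz":0,"fingers":-1},{"dx":0,"dy":0,"dz":0,"rx":0,"ry":0,"rz":0,"fingers":-1}]' 40
cat > m.py <<'E'
from h import *
s=get_state();print(s["eef_pos"].round(4),s["qpos"].round(2))
M=np.eye(4);M[:3,:3]=R.from_quat(s["tcp_rot"]).as_matrix();M[:3,3]=s["eef_pos"]
for n in("wrist","scene","side"):
    p=read_camera(n);save(p,"m_"+n)
    T=M@np.array(p["hand_eye"]) if n=="wrist" else None
    hsv=cv2.cvtColor(p["img"],cv2.COLOR_RGB2HSV)
    org=(hsv[...,0]>5)&(hsv[...,0]<17)&(hsv[...,1]>200)&(hsv[...,2]>150)
    blue=(hsv[...,0]>105)&(hsv[...,0]<125)&(hsv[...,1]>150)
    for nm,mask,zr in(("org",org,(.05,.2)),("tab",blue,(.03,.075))):
        k,lab,st,c=cv2.connectedComponentsWithStats(mask.astype(np.uint8))
        for i in range(1,k):
            if st[i,4]<40: continue
            q=pts(p,lab==i,T); q=q[(q[:,2]>zr[0])&(q[:,2]<zr[1])&(abs(q[:,1]+.175)<.05)&(q[:,0]<.72)]
            if len(q)<30: continue
            m=q.mean(0);v=np.linalg.svd(q-m)[2]
            print(n,nm,st[i],len(q),"mean",m.round(4),"d0",v[0].round(3),"normal",v[2].round(3),q.min(0).round(4),q.max(0).round(4))
    for r in cut_out(p,"light")[:1]:
        q=pts(p,r["region"],T);print(n,"light",round(r["score"],2),r["bbox"],np.median(q,0).round(4))
E
python3 m.py
```

```text
time: 6.0
eef_pos: [0.5461, -0.1718, 0.1727]
tcp_rot: [-0.583, 0.4, 0.387, 0.592]
contact_force: [-0.5, -0.1, 0.2]
opening: 1.0
[ 0.5461 -0.1718  0.1727] [-0.56 -0.02  2.11  0.3   0.74 -2.3 ]
wrist org [277 255   9  24 176] 176 mean [ 0.627  -0.1764  0.0941] d0 [0.922 0.002 0.388] normal [-0.361 -0.36   0.86 ] [ 0.6168 -0.1797  0.0885] [ 0.6372 -0.1728  0.0994]
wrist org [277 283  15  33 337] 336 mean [ 0.6569 -0.1752  0.1066] d0 [ 0.918 -0.039  0.395] normal [ 0.389 -0.102 -0.915] [ 0.6418 -0.1807  0.0987] [ 0.6727 -0.1678  0.1226]
wrist tab [250 192  67  94 887] 205 mean [ 0.6015 -0.1739  0.0588] d0 [0.754 0.012 0.656] normal [ 0.656  0.034 -0.754] [ 0.5823 -0.1894  0.0445] [ 0.6137 -0.1584  0.075 ]
wrist light 0.82 [273.7, 235.8, 18.9, 80.1] [ 0.6359 -0.1741  0.097 ]
scene light 0.46 [155.6, 319.0, 12.5, 20.0] [ 0.6229 -0.1732  0.0927]
side tab [ 370  269   77   49 1497] 312 mean [ 0.6007 -0.1767  0.0533] d0 [-0.952  0.271 -0.143] normal [-0.194 -0.17   0.966] [ 0.5825 -0.2094  0.0333] [ 0.7091 -0.1605  0.0746]
```

View pics/m_wrist.png

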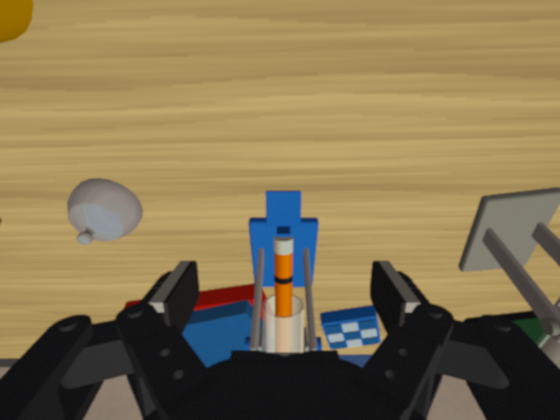

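The wrist view shows the lens end at (283,242), the tube mouth near (284,300), and the light centred between the open fingers. The tilt is about 23°. I'll grip near the fingertips so they clear the tray floor later.

```bash
python3 -m handwheel '[{"dx":0,"dy":-0.024,"dz":-0.0008,"rx":0,"ry":0,"rz":-0.008,"fingers":-1},{"dx":0.025,"dy":-0.024,"dz":0,"rx":0,"ry":0,"rz":0,"fingers":-1},{"dx":0.04,"dy":0,"dz":0,"rx":0,"ry":0,"rz":0,"fingers":-0.3},{"dx":0.03,"dy":0,"dz":0,"rx":0,"ry":0,"rz":0,"fingers":-0.3},{"dx":0,"dy":0,"dz":0,"rx":0,"ry":0,"rz":0,"fingers":-0.3},{"dx":0,"dy":0,"dz":0,"rx":0,"ry":0,"rz":0,"fingers":-0.3}]' 30
python3 - <<'E'
from h import *
s=get_state();print(s["eef_pos"].round(4),s["qpos"].round(2),R.from_quat(s["tcp_rot"]).as_matrix().round(3))
p=read_camera("wrist");q=read_camera("side")
a=np.hstack([cv2.resize(p["img"][180:400,170:400],(400,400)),cv2.resize(q["img"][200:320,360:480],(400,400))])
cv2.imwrite("pics/g.png",a[:,:,::-1])
E
```

```text
time: 7.05
eef_pos: [0.6279, -0.175, 0.1061]
tcp_rot: [-0.585, 0.397, 0.384, 0.594]
contact_force: [0.6, 0.2, 0.8]
opening: 0.649
[ 0.6279 -0.175   0.1061] [-0.49  0.24  1.96  0.32  0.6  -2.27] [[ 0.391 -0.92   0.022]
 [-0.009  0.02   1.   ]
 [-0.92  -0.391 -0.001]]
```

View pics/g.png

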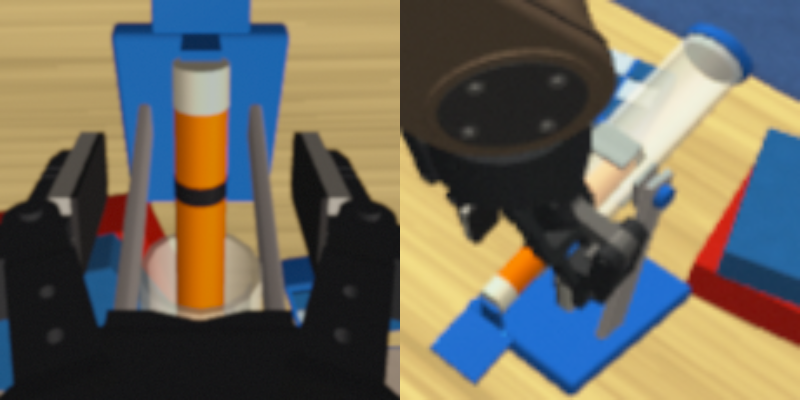

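The fingers straddle the exposed part, with the lens at (200,85) and the tube mouth at about (200,270) in the left crop. I'll go 2.5 mm deeper and close.

```bash
python3 -m handwheel '[{"dx":0.0025,"dy":0.001,"dz":0,"rx":0,"ry":0,"rz":0,"fingers":-0.3},{"dx":0,"dy":0,"dz":0,"rx":0,"ry":0,"rz":0,"fingers":1},{"dx":0,"dy":0,"dz":0,"rx":0,"ry":0,"rz":0,"fingers":1},{"dx":0,"dy":0,"dz":0,"rx":0,"ry":0,"rz":0,"fingers":1},{"dx":0,"dy":0,"dz":0,"rx":0,"ry":0,"rz":0,"fingers":1},{"dx":0,"dy":0,"dz":0,"rx":0,"ry":0,"rz":0,"fingers":1},{"dx":0,"dy":0,"dz":0,"rx":0,"ry":0,"rz":0,"fingers":1}]' 30
python3 - <<'E'
from h import *
s=get_state();print(s["eef_pos"].round(4),s["contact_force"].round(1),s["wrist_torque"].round(2),s["opening"])
E
```

```text
time: 8.02
eef_pos: [0.6278, -0.1747, 0.1025]
tcp_rot: [-0.585, 0.397, 0.384, 0.594]
contact_force: [-1.2, 0.8, 2.3]
opening: 0.174
[ 0.6278 -0.1747  0.1025] [-1.2  0.8  2.3] [ 0.1   0.25 -0.03] 0.17388564246446145
```

Gripped: an opening of 0.174 is about 15 mm. Now I'll raise it 9 mm and draw it out.

```bash
python3 -m handwheel '[{"dx":-0.0045,"dy":0,"dz":0,"rx":0,"ry":0,"rz":0,"fingers":1},{"dx":-0.0045,"dy":0,"dz":0,"rx":0,"ry":0,"rz":0,"fingers":1},{"dx":0,"dy":0,"dz":0,"rx":0,"ry":0,"rz":0,"fingers":1},{"dx":0,"dy":0.01,"dz":0,"rx":0,"ry":0,"rz":0,"fingers":1},{"dx":0,"dy":0.01,"dz":0,"rx":0,"ry":0,"rz":0,"fingers":1},{"dx":0,"dy":0.01,"dz":0,"rx":0,"ry":0,"rz":0,"fingers":1},{"dx":0,"dy":0.01,"dz":0,"rx":0,"ry":0,"rz":0,"fingers":1},{"dx":0,"dy":0,"dz":0,"rx":0,"ry":0,"rz":0,"fingers":1}]' 30
python3 - <<'E'
from h import *
s=get_state();print(s["qpos"].round(2))
p=read_camera("wrist");q=read_camera("side")
a=np.hstack([cv2.resize(p["img"][180:400,170:400],(400,400)),cv2.resize(q["img"][200:320,360:480],(400,400))])
cv2.imwrite("pics/g2.png",a[:,:,::-1])
E
```

```text
time: 9.02
eef_pos: [0.5863, -0.1736, 0.0943]
tcp_rot: [-0.584, 0.398, 0.384, 0.594]
contact_force: [0.1, -0.4, -0.1]
opening: 0.172
[-0.52  0.18  2.06  0.35  0.57 -2.34]
```

View pics/g2.png

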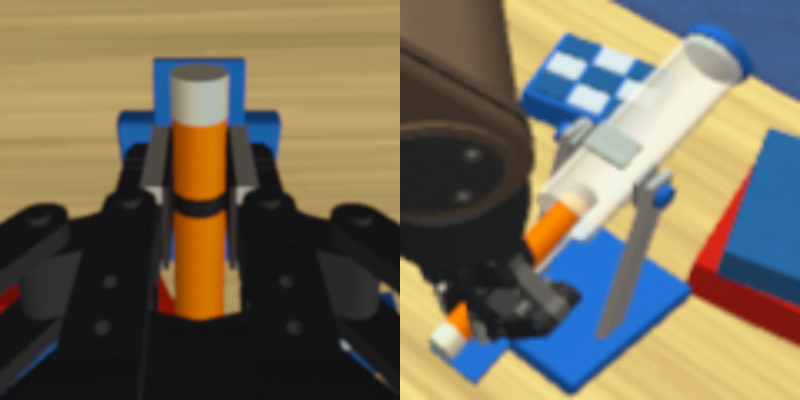

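The light is held firmly and lines up with the tube, with its lens at (200,95) in the left crop. I'll draw the rest and lift clear.

```bash
python3 -m handwheel '[{"dx":0,"dy":0.012,"dz":0,"rx":0,"ry":0,"rz":0,"fingers":1},{"dx":0,"dy":0.012,"dz":0,"rx":0,"ry":0,"rz":0,"fingers":1},{"dx":0,"dy":0.012,"dz":0,"rx":0,"ry":0,"rz":0,"fingers":1},{"dx":0,"dy":0.01,"dz":0,"rx":0,"ry":0,"rz":0,"fingers":1},{"dx":-0.02,"dy":0.002,"dz":0,"rx":0,"ry":0,"rz":0,"fingers":1},{"dx":-0.04,"dy":0,"dz":0,"rx":0,"ry":0,"rz":0,"fingers":1},{"dx":-0.04,"dy":0,"dz":0,"rx":0,"ry":0,"rz":0,"fingers":1},{"dx":-0.03,"dy":0,"dz":0,"rx":0,"ry":0,"rz":0,"fingers":1},{"dx":0,"dy":0,"dz":0,"rx":0,"ry":0,"rz":0,"fingers":1}]' 30
python3 - <<'E'
from h import *
s=get_state();print(s["eef_pos"].round(4),s["qpos"].round(2),s["contact_force"].round(1))
E
```

```text
time: 10.25
eef_pos: [0.4931, -0.1726, 0.1987]
tcp_rot: [-0.587, 0.397, 0.382, 0.594]
contact_force: [-0.4, 0.4, 0.1]
opening: 0.173
[ 0.4931 -0.1726  0.1987] [-0.63 -0.18  2.2   0.31  0.8  -2.36] [-0.4  0.4  0.1]
```

```bash
python3 -m handwheel '[{"dx":-0.02,"dy":0,"dz":0,"rx":0,"ry":0,"rz":0.1,"fingers":1},{"dx":-0.02,"dy":0,"dz":0,"rx":0,"ry":0,"rz":0.1,"fingers":1},{"dx":-0.02,"dy":0,"dz":0,"rx":0,"ry":0,"rz":0.1,"fingers":1},{"dx":0,"dy":0,"dz":0,"rx":0,"ry":0,"rz":0.101,"fingers":1},{"dx":0,"dy":0,"dz":0.05,"rx":0,"ry":0,"rz":0,"fingers":1},{"dx":0,"dy":0,"dz":0.05,"rx":0,"ry":0,"rz":0,"fingers":1},{"dx":0,"dy":0,"dz":0.05,"rx":0,"ry":0,"rz":0,"fingers":1},{"dx":0,"dy":0,"dz":0.05,"rx":0,"ry":0,"rz":0,"fingers":1},{"dx":0,"dy":0,"dz":0.05,"rx":0,"ry":0,"rz":0,"fingers":1},{"dx":0,"dy":0,"dz":0.05,"rx":0,"ry":0,"rz":0,"fingers":1},{"dx":0,"dy":0,"dz":0,"rx":0,"ry":0,"rz":0,"fingers":1}]' 30
python3 - <<'E'
from h import *
s=get_state();m=R.from_quat(s["tcp_rot"]).as_matrix();t=np.array([.487,.307,.06])-s["eef_pos"];print(s["eef_pos"].round(4),s["qpos"].round(2),m.round(3),(m.T@t).round(4))
E
```

```text
time: 11.62
eef_pos: [0.4806, 0.1315, 0.2509]
tcp_rot: [-0.495, 0.505, 0.497, 0.503]
contact_force: [0.4, 0.0, -0.2]
opening: 0.17
[0.4806 0.1315 0.2509] [ 0.06 -0.11  2.    0.    1.25 -1.49] [[-0.004 -1.     0.017]
 [ 0.001  0.017  1.   ]
 [-1.     0.004  0.001]] [ 0.191  -0.0042  0.1754]
```

```bash
python3 -m handwheel '[{"dx":0,"dy":-0.004,"dz":0.044,"rx":0,"ry":0,"rz":0,"fingers":1},{"dx":0,"dy":0,"dz":0.044,"rx":0,"ry":0,"rz":0,"fingers":1},{"dx":0,"dy":0,"dz":0.044,"rx":0,"ry":0,"rz":0,"fingers":1},{"dx":0,"dy":0,"dz":0.0435,"rx":0,"ry":0,"rz":0,"fingers":1},{"dx":0.04,"dy":0,"dz":0,"rx":-0.149,"ry":0,"rz":0,"fingers":1},{"dx":0.05,"dy":0,"dz":0,"rx":-0.149,"ry":0,"rz":0,"fingers":1},{"dx":0.05,"dy":0,"dz":0,"rx":0,"ry":0,"rz":0,"fingers":1},{"dx":0.02,"dy":0,"dz":0,"rx":0,"ry":0,"rz":0,"fingers":1},{"dx":0,"dy":0,"dz":0,"rx":0,"ry":0,"rz":0,"fingers":1},{"dx":0,"dy":0,"dz":0,"rx":0,"ry":0,"rz":0,"fingers":1}]' 30
python3 - <<'E'
from h import *
s=get_state();print(s["eef_pos"].round(4),s["contact_force"].round(2))
p=read_camera("wrist");q=read_camera("side")
for n,c in(("w",p),("s",q)):
    for r in cut_out(c,"light")[:1]: print(n,r["score"],r["bbox"])
q=q["img"][140:290,120:270]
a=np.hstack([cv2.resize(p["img"],(440,330)),cv2.resize(q,(330,330))])
cv2.imwrite("pics/t.png",a[:,:,::-1])
E
```

```text
time: 12.88
eef_pos: [0.491, 0.3044, 0.0953]
tcp_rot: [0.564, -0.426, -0.563, -0.428]
contact_force: [-0.3, -0.7, 0.7]
opening: 0.17
[0.491  0.3044 0.0953] [-0.27 -0.66  0.66]
w 0.81 [268.0, 215.3, 33.5, 144.8]
s 0.57 [180.8, 175.2, 37.8, 26.2]
```

View pics/t.png

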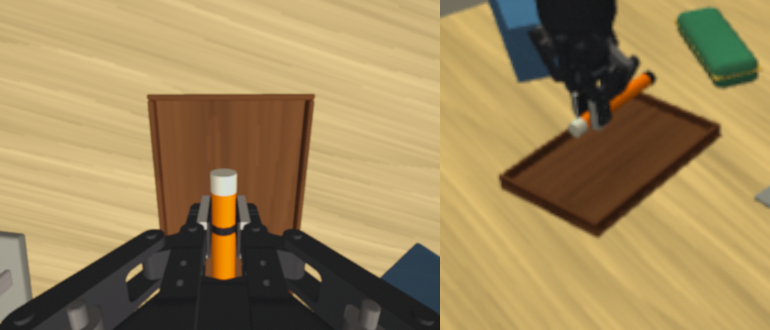

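The light is lined up with the tray's long axis and about centred, at (223,220) in the left part. A quick depth fit will give its level and height in the hand.

```bash
python3 - <<'E'
from h import *
s=get_state()
M=np.eye(4);M[:3,:3]=R.from_quat(s["tcp_rot"]).as_matrix();M[:3,3]=s["eef_pos"]
for n in("wrist","side","scene"):
    p=read_camera(n);T=M@np.array(p["hand_eye"]) if n=="wrist" else None
    for r in cut_out(p,"light")[:1]:
        q=pts(p,cv2.erode(r["region"].astype(np.uint8),np.ones((3,3)))>0,T)
        med=np.median(q,0); q=q[np.linalg.norm(q-med,axis=1)<.09]
        e=np.array([np.cos(.274),np.sin(.274)]);t=(q[:,:2]-M[:2,3])@e
        for a in np.arange(-.06,.12,.02):
            b=(t>=a)&(t<a+.02)
            if b.sum()>5: print(n,a.round(2),b.sum(),"ztop",np.percentile(q[b,2],85).round(4),"zmed",np.median(q[b,2]).round(4))
        print(t.min(),t.max())
print(s["eef_pos"])
E
```

```text
wrist -0.04 722 ztop 0.0884 zmed 0.0867
wrist -0.02 1028 ztop 0.0885 zmed 0.0876
wrist 0.0 905 ztop 0.0887 zmed 0.0878
wrist 0.02 837 ztop 0.0887 zmed 0.0877
wrist 0.04 230 ztop 0.0886 zmed 0.0877
-0.028190860618413728 0.04729930739547854
side -0.04 29 ztop 0.0866 zmed 0.0829
side -0.02 12 ztop 0.0869 zmed 0.0848
side 0.02 9 ztop 0.0851 zmed 0.0849
side 0.04 9 ztop 0.0851 zmed 0.0844
side 0.06 23 ztop 0.0867 zmed 0.0846
side 0.08 11 ztop 0.0878 zmed 0.086
-0.030702862118644658 0.08647269474471872
scene 0.0 17 ztop 0.0885 zmed 0.0858
scene 0.02 54 ztop 0.0883 zmed 0.0862
scene 0.04 54 ztop 0.0889 zmed 0.086
scene 0.06 40 ztop 0.0885 zmed 0.087
scene 0.08 35 ztop 0.0879 zmed 0.0865
-0.026211090183461478 0.09203197877091157
[0.49050432 0.30444873 0.09523289]
```

Level, with the underside at about 0.0727 and so about 67 mm above the floor. Lowering.

```bash
python3 -m handwheel '[{"dx":0.025,"dy":0,"dz":0,"rx":0,"ry":0,"rz":0,"fingers":1},{"dx":0.02,"dy":0,"dz":0,"rx":0,"ry":0,"rz":0,"fingers":1},{"dx":0.012,"dy":0,"dz":0,"rx":0,"ry":0,"rz":0,"fingers":1},{"dx":0.005,"dy":0,"dz":0,"rx":0,"ry":0,"rz":0,"fingers":1},{"dx":0.002,"dy":0,"dz":0,"rx":0,"ry":0,"rz":0,"fingers":1},{"dx":0.001,"dy":0,"dz":0,"rx":0,"ry":0,"rz":0,"fingers":1},{"dx":0,"dy":0,"dz":0,"rx":0,"ry":0,"rz":0,"fingers":1},{"dx":0,"dy":0,"dz":0,"rx":0,"ry":0,"rz":0,"fingers":1}]' 30
```

```text
time: 14.38
eef_pos: [0.4895, 0.3041, 0.0287]
tcp_rot: [-0.564, 0.426, 0.564, 0.427]
contact_force: [0.4, -0.2, 0.0]
opening: 0.167
```

```bash
python3 -m handwheel '[{"dx":0.0007,"dy":0,"dz":0,"rx":0,"ry":0,"rz":0,"fingers":1},{"dx":0.0006,"dy":0,"dz":0,"rx":0,"ry":0,"rz":0,"fingers":1},{"dx":0,"dy":0,"dz":0,"rx":0,"ry":0,"rz":0,"fingers":1}]' 30
```

```text
time: 14.75
eef_pos: [0.4897, 0.3042, 0.0279]
tcp_rot: [-0.564, 0.426, 0.564, 0.427]
contact_force: [-2.0, -0.9, 4.2]
opening: 0.171
```

Contact at about 4 N. I'll release gradually and lift.

```bash
python3 -m handwheel '[{"dx":0,"dy":0,"dz":0,"rx":0,"ry":0,"rz":0,"fingers":0.6},{"dx":0,"dy":0,"dz":0,"rx":0,"ry":0,"rz":0,"fingers":0.5},{"dx":0,"dy":0,"dz":0,"rx":0,"ry":0,"rz":0,"fingers":0.3},{"dx":0,"dy":0,"dz":0,"rx":0,"ry":0,"rz":0,"fingers":0.2},{"dx":-0.01,"dy":0,"dz":0,"rx":0,"ry":0,"rz":0,"fingers":0.2},{"dx":-0.03,"dy":0,"dz":0,"rx":0,"ry":0,"rz":0,"fingers":0.2},{"dx":-0.05,"dy":0,"dz":0,"rx":0,"ry":0,"rz":0,"fingers":0.2},{"dx":-0.06,"dy":0,"dz":0,"rx":0,"ry":0,"rz":0,"fingers":0.2},{"dx":-0.04,"dy":0,"dz":0,"rx":0,"ry":0,"rz":0,"fingers":0.2},{"dx":0,"dy":0,"dz":0,"rx":0,"ry":0,"rz":0,"fingers":0.2},{"dx":0,"dy":0,"dz":0,"rx":0,"ry":0,"rz":0,"fingers":0.2}]' 30
python3 - <<'E'
from h import *
p=read_camera("wrist");q=read_camera("side")
for r in cut_out(q,"light")[:1]:
    v=pts(q,r["region"]);print(r["score"],np.median(v,0).round(3),v.min(0).round(3),v.max(0).round(3))
a=np.hstack([cv2.resize(p["img"],(360,330)),cv2.resize(q["img"],(440,330))])
cv2.imwrite("pics/f.png",a[:,:,::-1])
E
```

```text
time: 16.12
eef_pos: [0.4888, 0.3037, 0.2163]
tcp_rot: [-0.564, 0.427, 0.564, 0.426]
contact_force: [-0.3, 0.7, -0.4]
opening: 0.398
0.86 [0.52  0.305 0.018] [0.463 0.285 0.009] [0.581 0.33  0.023]
```

View pics/f.png

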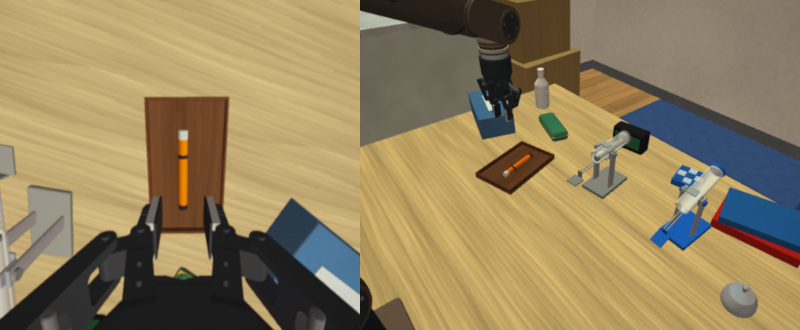

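The light lies flat mid-tray, at (183,170) in the left part and (518,165) in the right. The grey tube is level and undisturbed, and the robot is clear of everything.

```bash
python3 -c "
from plant import *
print(sign_off())"
```

```text
the job is handed in; nothing more can be done
None
```

The reading light is lying flat in the middle of the dark wooden tray, and the job is handed in at about 16 s of robot time.

- **Steps:** I pressed the blue tab down about 23°, short of its 25° stop, and the light slid out to the lip. I gripped it at 30 N, raised it 9 mm, drew it about 88 mm along the tube and levelled it. I lowered it until the floor pushed back with about 4 N, then let go slowly.
- **Last checks:** In the side camera the light's surface is at z ≈ 0.018 m near the tray's centre, and the pictures show it flat. The grey-tabbed tube looks level and untouched, by picture only. The gripper ended about 0.2 m above the tray, touching nothing, and the highest force reading I saw was about 5 N.
- **What didn't go to plan:** My first move was refused because its rows lacked some fields; the arm did not move and I sent it again complete. The camera estimates of the tab's sideways position differed by up to about 4 mm. The wrist view settled which one to use.

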